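# Weigh a pot carrier on a sprung hand scale

## Task

Take the hand scale from its stand, hook it under the wire loop of the pot carrier and lift smoothly by the scale alone until the carrier hangs just clear of the bench, about one to two centimetres, and keep it still there for two seconds so that it can be weighed. Then lower the carrier gently back to where it stood, unhook it and hang the scale back in its stand. Do not pull the scale to its end stop, do not touch or tip the carrier, and leave the other things alone.

Things in the scene. Friction and masses are not known exactly. Their poses are not given: they have to be found in the camera images.
- scale_stand: Fixed stand: dark base plate 130x110 mm, aluminium post, and on it a two-prong fork, top 150 mm above the bench. Origin on the bench under the fork's middle, z up; prongs along x, post 56 mm away on the +x side, fork open towards -x. Nothing of it is higher than 155 mm.
- fork (a point): Middle of the fork's slot, level with the prongs' top; the scale's origin lies here when it hangs in the stand. The slot is 28 mm wide (y) and runs from x = -37 to +45 mm; 5 mm lips at both ends keep the scale's collar in place. The scale goes in and out straight up and down: housing and hook pass through the slot.
- spring_scale: Hand scale, 0.15 kg, hangs upright in the stand, axes parallel to the stand's. Origin: centre of the underside of its black collar (44 mm in x, 56 in y, 6 thick). Below it a white housing 16x20 mm, to 84 mm below the origin, then the steel hook.
- scale_grip (a point): Middle of the blue grip on top of the hand scale, 32 mm above the scale's origin. The grip is 34 mm in x, 24 mm in y (pinch it across y) and 52 mm high, from 6 to 58 mm above the scale's origin.
- scale_hook (a joint): How far the sprung hook has been pulled out of the scale, m: 0 unloaded, end stop at 0.076. Spring of 85 N/m with 2.2 N preload (the hook stays at 0 below about 1.9 N), well damped.
- hook_seat (a point): Lowest inner point of the steel hook's bend, 124 mm below the scale's origin when unloaded. The hook is 5 mm wire in the scale's x-z plane; lowest metal 5 mm below this point; back at x = -12 mm up to 30 mm above it, then slanting to the middle. A hung 6 mm wire rests with its middle about 3 mm above this point.
- hook_tip (a point): Top of the hook's free point: at x = +12 mm, 16 mm above the seat. A 6 mm wire goes in over it, moving towards the hook's back (-x of the scale), with its middle 19 to 30 mm above the seat.
- carrier: Grey open tray 124x72x26 mm (x, y, z), two red-lidded pots fixed in it (tops at 64 mm), and an upright rigid bail of 6 mm steel wire across its middle (in its y-z plane). Origin: centre of the underside, z up. Stands loose on the bench; weight not known, 0.3 to 0.8 kg. Hook it from its -x side (the robot's), the hook pointing to its +x.
- bail_loop (a point): Middle of the wire at the top of the raised loop in the middle of the bail, 98 mm above the carrier's underside. The loop falls 12 mm within 10 mm to either side (y), so a hook pulled up under it slides to the middle; beyond, the bail runs nearly level at 85 mm.
- small_beaker: Bystander: small clear beaker, 44 mm wide, 55 mm high, origin at the centre of its foot.
- brown_bottle: Bystander: brown bottle with black cap, 58 mm wide, 118 mm high, origin at the centre of its foot.
- black_marker: Bystander: marker pen lying on the bench, 138 mm long (y), 17 mm thick, origin under its middle.
Things that resemble listed ones, but are neither listed nor needed, are in the scene too. What is shaped like the spring_scale but red is not meant.

How it is judged (in metres and radians):
On the way:
1. the carrier hangs still on the scale's hook, 5 to 25 mm clear of the bench and upright, for 1.2 s (height (world z) of carrier between 0.005 and 0.025 m and angle between carrier's own z axis and vertical below 0.2 rad and value of joint scale_hook above 0.004 m and distance between hook_seat and bail_loop below 0.02 m and linear speed of carrier below 0.04 m/s), for 1.2 s.
At the end, for the whole second after the job is handed in: The carrier stands upright and at rest on the bench within 60 mm of where it was at the start, and the released hand scale hangs at rest in the fork of its stand, its origin within 15 mm of the fork's middle and upright within 0.1 rad (height (world z) of carrier below 0.003 m and angle between carrier's own z axis and vertical below 0.05 rad and distance of carrier from where it was at the start of the episode below 0.06 m and linear speed of carrier below 0.02 m/s and distance between spring_scale and fork below 0.015 m and angle between spring_scale's own z axis and vertical below 0.1 rad and linear speed of spring_scale below 0.03 m/s); the robot touches nothing.
It fails at once if the carrier lifted more than 35 mm off the bench or tipped by more than 0.35 rad (height (world z) of carrier above 0.035 m or angle between carrier's own z axis and vertical above 0.35 rad).
It fails at once if the carrier pressed, dropped or jerked: more than 20 N on it (contact force between carrier and anything else above 20 N).
It fails at once if the scale pulled to its end stop (hook out by more than 75 mm) (value of joint scale_hook above 0.075 m).
It fails at once if the carrier touched by the fingers or the arm (contact force between carrier and the fingers above 0.5 N or contact force between carrier and the arm above 0.5 N).
It fails at once if a bystander moved by more than 20 mm (distance of any of small_beaker, brown_bottle, black_marker from where it was at the start of the episode above 0.02 m).
It also fails if it takes over 72 s, if anything falls off the work surface, if the arm or the gripper's body presses on something with over 40 N, if the wrist force passes 120 N, or if a joint passes its speed limit or range.

## Robot

A 6-joint arm with a two-finger parallel gripper is mounted at the origin on a cart in front of the work surface, level with it; the furniture and walls round the work are solid. World frame = base frame: x ahead of the robot, y to its left, z up, the work surface at z = 0. Lengths are in mm, angles in rad, forces in N, time in s.
With the tool pointing down it reaches from about 275 to 975 mm from the base axis. Payload 8.4 kg.
Tool frame: the origin (TCP) lies midway between the tips of the shut fingers; the grasp point (between the pads) lies 19 mm behind it; z points along the fingers, y is the line along which they close (so a half turn about z gives the same grasp; the last joint's range is limited). The gripper opens to 92 mm and grips with 3 to 60 N. Pads are 20 mm wide; open, the fingers measure 128 mm over their backs; the gripper's body (75 mm by 189 mm) begins 69 mm behind the grasp point.
Start: joints at [-1.254, 0.353, 1.633, -0, 1.155, -0.002], TCP at [195.891, -593.51, 214.583] pointing down, gripper open.
Joint ranges: [-2.63, 2.63], [-0.92, 2.1], [0.06, 2.66], [-1.3, 4.44], [0, 2.69], [-3.02, 3.02]. Speed limits (rad/s): [2.22, 2.22, 2.79, 3.14, 3.14, 3.14].

## Interface

Orientations are given as a rotation vector (axis times angle).
In Python, from workcell import manip gives the robot as it stands.
- The arm moves only by the shell command python3 -m handwheel 'ROWS' [OPENING] [FORCE]. ROWS is text: rows parted by semicolons, each of 6 numbers parted by spaces: the shift along the world's x, y, z in mm, then the turn, a rotation vector about the world's x, y, z in rad. In form: dx dy dz wx wy wz; .... A call has 1 to 8 rows; each row is the pose to reach, as a shift and turn from the pose commanded when the call began; what a row does not reach only later rows make up. A row lasts 1/12 s, in which the tool goes at most 41.7 mm and 7.16 degrees, less where a joint would pass 70% of its speed; a pose out of reach is approached as far as the arm can. A call with a gripper value outside its range is refused whole. OPENING is the gripper's target within -1 to 1 (fully open at 1, half-way at 0, shut at -1), set as the call begins (- or left out, the last holds). The fingers move at their own pace and stop on an object; FORCE is the grip in N (left out, the last holds). Time passes only in rows, so rows that repeat a pose let the fingers close. It gives the time, the measured TCP pose, the force, the opening and the grip force at its end, in the units of the state.
- manip.observe(): the state, without advancing time (a new reading comes with each control period).
- manip.read_camera(name): name is "side" or "top"; returns a dict with "color" (420x560x3 uint8, red, green, blue), "mtx" (3x3 intrinsics, pixels), "rvec" (rotation vector, rad) and "tvec" (3), from world to camera coordinates, as OpenCV has them. Camera axes: x right, y down, z forward; pixel columns grow to the right and rows downward; lengths in mm; the calibration is good to about 2 mm. A picture is of the moment at which its call begins. There is no depth.
- manip.sign_off(): hands the job in; it is judged then, once.
The state is a dict: "time": time; "joint_positions": joint angles; "qd": joint speeds; "joint_efforts": joint torques, N m; "tool_pos": TCP position; "orientation": TCP orientation; "contact_force": force on the tool from outside, world axes, zero at the start; "moment": the same for the moment, N m; "gripper_width": finger opening in mm; "finger_force": force on a finger pad.
Only numpy, scipy, OpenCV 4.12 (cv2) and the standard library are available. Lean on these libraries where they do the work, as an engineer would, in place of code of your own. Each camera call takes 0.05 s, during which the arm holds its last target. There are 200 camera calls.

## Working session

There is one attempt and no reset: what is moved stays moved. The work goes in short steps, Python scripts to look and compute and a shell command to move; the robot and the scene stay as the last step left them, time stands still between calls to the robot, and variables do not carry over. Pictures are saved under pics/ and viewed, at most 10 in all, crops included, and the job is handed in when it is done.

```bash
mkdir -p pics
cat > h.py <<'E'
import numpy as np, cv2
from workcell import manip
def snap(n,f=None):
    c=manip.read_camera(n)
    if f: cv2.imwrite('pics/'+f,c['color'][:,:,::-1])
    return c
def ray(c,u,v):
    R=cv2.Rodrigues(np.array(c['rvec'],float))[0];t=np.array(c['tvec'],float).ravel()
    d=R.T@np.linalg.inv(np.array(c['mtx']))@[u,v,1.];return -R.T@t,d
def plane(c,u,v,z):
    o,d=ray(c,u,v);return o+d*(z-o[2])/d[2]
def two(c1,p1,c2,p2):
    o1,d1=ray(c1,*p1);o2,d2=ray(c2,*p2)
    s=np.linalg.lstsq(np.stack([d1,-d2],1),o2-o1,rcond=None)[0]
    a,b=o1+s[0]*d1,o2+s[1]*d2;return (a+b)/2,np.linalg.norm(a-b)
def proj(c,p):
    return cv2.projectPoints(np.array(p,float).reshape(-1,3),np.array(c['rvec'],float),np.array(c['tvec'],float),np.array(c['mtx'],float),None)[0].reshape(-1,2)
E
python3 - <<'E'
from h import *
for n in('top','side'):
    c=snap(n,n+'0.png');print(n,ray(c,280,210),c['mtx'][0])
print(manip.observe())
E
```

```text
top (array([ 380.12642579,  -30.60598177, 1079.37996149]), array([ 0.16808003, -0.01864002, -0.98569826])) [412.05854011   0.         276.06924236]
side (array([ 459.80485299, -622.46039275,  926.91606799]), array([ 0.08899551,  0.57911421, -0.81070344])) [383.8845843    0.         271.51761093]
{'time': 0.1, 'joint_positions': array([-1.25438733e+00,  3.53566831e-01,  1.63407481e+00,  2.81128900e-06,
        1.15522708e+00, -2.41346712e-03]), 'qd': array([ 6.25749558e-04, -2.80034064e-05, -2.07113626e-03,  2.54748120e-04,
        1.75511511e-03, -3.86969173e-04]), 'joint_efforts': array([ 1.00962670e-04, -5.94906020e+01, -3.34930086e+01,  6.98272674e-02,
        1.83672312e-02, -4.28921044e-05]), 'tool_pos': array([ 195.75317806, -593.06248146,  213.93987166]), 'orientation': array([-3.10051560e+00, -4.98484884e-01,  3.09289033e-04]), 'contact_force': array([-0.54741269, -0.40536382,  0.18688009]), 'moment': array([-0.00467018,  0.01065571, -0.00828373]), 'finger_force': 0.0, 'gripper_width': 92.00496229173253}
```

View pics/top0.png

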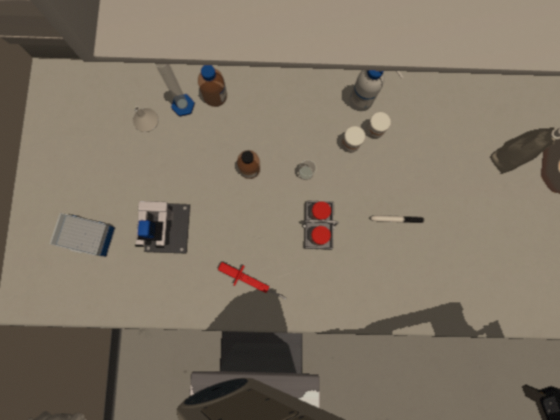

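View pics/side0.png

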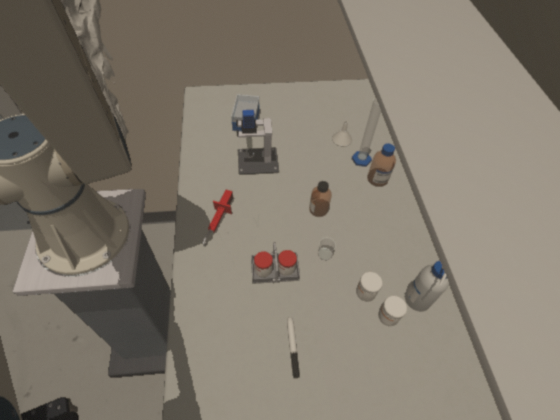

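The top view (up = +x, right = -y) shows the stand at about (165,228) with the blue grip at (144,229), and the carrier at about (320,223) with its pots along x. The red decoy lies at (243,277). In the side view the grip is at (248,117) and the carrier at (275,262). I'll zoom in next.

Run:
```python
from h import *
t=cv2.imread('pics/top0.png');s=cv2.imread('pics/side0.png')
z=lambda im,x,y,w=70:cv2.resize(im[y-w//2:y+w//2,x-w//2:x+w//2],(390,290 if 0 else 390),interpolation=cv2.INTER_CUBIC)[:]
a=np.vstack([np.hstack([z(t,160,228),z(t,320,223)]),np.hstack([z(s,258,140,80),z(s,275,262)])])
cv2.imwrite('pics/z0.png',cv2.resize(a,(600,600)))
ct,cs=snap('top'),snap('side')
def blobs(c,kind):
    h=cv2.cvtColor(c['color'],cv2.COLOR_RGB2HSV)
    m=cv2.inRange(h,(105,120,50),(130,255,255)) if kind=='b' else cv2.inRange(h,(0,150,60),(6,255,255))|cv2.inRange(h,(174,150,60),(180,255,255))
    n,l,st,ce=cv2.connectedComponentsWithStats(m)
    return [(st[i].tolist(),ce[i].round(1).tolist()) for i in range(1,n) if st[i,4]>25]
for k in 'br':
    for c in(ct,cs): print(k,blobs(c,k))
```

```text
b [([202, 65, 13, 14, 141], [207.8, 71.7]), ([368, 71, 14, 7, 70], [374.7, 73.6]), ([172, 95, 22, 21, 190], [183.6, 107.1]), ([138, 220, 13, 17, 179], [143.9, 228.4]), ([101, 244, 7, 11, 34], [104.1, 249.5])]
b [([243, 111, 10, 5, 47], [247.8, 112.9]), ([384, 145, 10, 7, 57], [388.4, 147.9]), ([353, 153, 17, 12, 75], [360.6, 159.7]), ([435, 262, 6, 12, 55], [437.6, 267.2])]
r [([312, 202, 19, 18, 277], [321.0, 210.2]), ([311, 226, 20, 19, 291], [320.5, 234.8]), ([218, 262, 51, 31, 470], [241.9, 276.6])]
r [([210, 190, 22, 41, 330], [220.7, 208.6]), ([279, 251, 17, 16, 216], [287.0, 258.2]), ([255, 252, 17, 16, 216], [263.1, 259.7])]
```

View pics/z0.png

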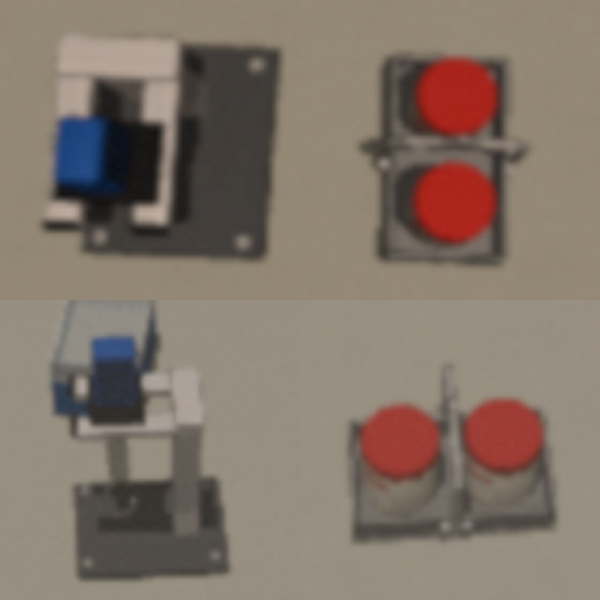

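The zooms show the grip's top face centred at about (144.1,229) in the top view and (248.3,113) in the side view. The loop top is at about (274.5,243) in the side view. The stand and the carrier look slightly turned.

Run:
```python
from h import *
ct,cs=snap('top'),snap('side')
p,e=two(ct,(144.1,229),cs,(248.3,113));print('griptop',p,e,plane(ct,144.1,229,208),plane(cs,248.3,113,208))
for a in((185,208),(148.1,248.1),(181.7,249.5)): print('hole',plane(ct,*a,10))
# base plate corners top view
L=[]
for a,b in(((321,210.2),(287,258.2)),((320.5,234.8),(263.1,259.7))):
    q,e=two(ct,a,cs,b);L.append((plane(ct,*a,64)+plane(cs,*b,64))/2);print('lid',q,e,plane(ct,*a,64),plane(cs,*b,64))
m=(L[0]+L[1])/2;d=L[0]-L[1];print(m,d,np.degrees(np.arctan2(d[1],d[0])))
for z in(98,101):print('loop side',plane(cs,274.5,242.9,z))
# bail ends top view
for a in ((209.2+0,0),):pass
for x in(365,520):
    print('bailend',plane(ct,285+x/300*70-0,188+147/300*70,85))
```

```text
griptop [482.65732056 242.19503623 200.83060275] 4.760287692676005 [479.45486092 239.6570528  208.        ] [484.7672064  234.25932103 208.        ]
hole [560.4723326  198.79042253  10.        ]
hole [452.88171289 286.65833673  10.        ]
hole [451.70885677 200.08260867  10.        ]
lid [ 557.26343059 -153.38481077   55.98657438] 0.2024307524326131 [ 555.77491816 -152.4306437    64.        ] [ 556.46708611 -157.68305475   64.        ]
lid [ 495.40986533 -152.59000673   55.77730724] 1.0944225111751755 [ 493.94069157 -151.66130233   64.        ] [ 495.61235044 -156.93890256   64.        ]
[ 525.44876157 -154.67847584   64.        ] [ 6.13444811e+01 -7.56746779e-01 -5.68434189e-14] -0.7067660626493822
loop side [ 526.40706049 -130.35507753   98.        ]
loop side [ 526.16601483 -132.13609735  101.        ]
bailend [ 525.69350051 -270.37608349   85.        ]
bailend [ 528.26216028 -359.07847501   85.        ]
```

The grip top is at about (481,239) and the stand is roughly axis-aligned. The carrier is at about (526,-153), also aligned. I'll raise the tool, turn it -0.318 rad about z and move towards the stand.

```bash
python3 -m handwheel '10 0 40 0 0 -0.1; 10 20 78 0 0 -0.2; 20 55 100 0 0 -0.3; 33 93 110 0 0 -0.318; 46 131 110 0 0 -0.318; 59 169 110 0 0 -0.318; 72 207 110 0 0 -0.318; 85 245 110 0 0 -0.318' 1
python3 -m handwheel '13 38 0 0 0 0; 26 76 0 0 0 0; 39 114 0 0 0 0; 52 152 0 0 0 0; 65 190 0 0 0 0; 78 228 0 0 0 0; 91 266 0 0 0 0; 104 304 0 0 0 0'
python3 -m handwheel '13 38 0 0 0 0; 26 76 0 0 0 0; 39 114 0 0 0 0; 52 152 0 0 0 0; 65 190 0 0 0 0; 78 228 0 0 0 0; 91 266 0 0 0 0; 96 283 0 0 0 0'
```

```text
time: 0.97
tool_pos: [281.0, -346.7, 324.7]
orientation: [3.141, 0.0, 0.001]
contact_force: [1.3, -0.0, 1.5]
gripper_width: 91.9
finger_force: 0.0
time: 1.63
tool_pos: [385.0, -42.5, 325.0]
orientation: [3.141, 0.001, 0.002]
contact_force: [0.5, -0.7, 0.8]
gripper_width: 91.9
finger_force: 0.0
time: 2.3
tool_pos: [481.8, 242.6, 324.3]
orientation: [-3.14, -0.004, -0.001]
contact_force: [0.7, 0.3, -0.0]
gripper_width: 91.7
finger_force: 0.0
```

```bash
python3 -m handwheel '0 0 -35 0 0 0; 0 0 -70 0 0 0; 0 0 -100 0 0 0; 0 0 -100 0 0 0'
python3 - <<'E'
from h import *
a=snap('top');b=snap('side')
z=lambda im,x,y,w=110:cv2.resize(im[y-w//2:y+w//2,x-w//2:x+w//2],(400,400),interpolation=cv2.INTER_CUBIC)
cv2.imwrite('pics/z1.png',np.hstack([z(a['color'],150,225),z(b['color'],255,110)])[:,:,::-1])
print(manip.observe()['tool_pos'])
E
```

```text
time: 2.63
tool_pos: [477.4, 236.6, 219.1]
orientation: [3.137, 0.002, -0.013]
contact_force: [-0.4, -0.7, -0.5]
gripper_width: 91.9
finger_force: 0.0
[480.50570891 237.979634   224.64711556]
```

View pics/z1.png

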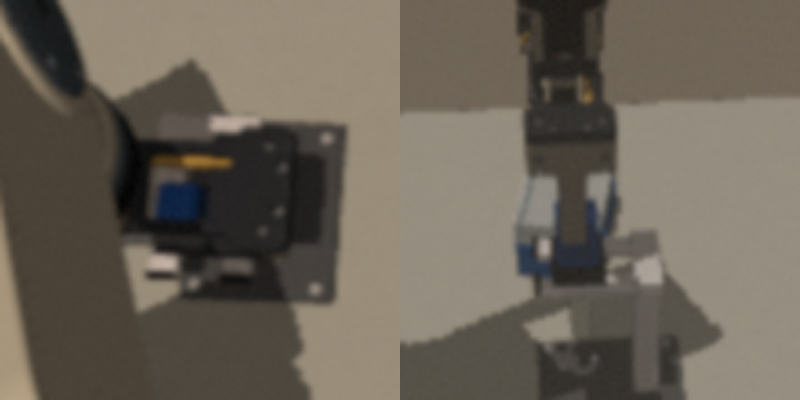

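The picture shows the fingers straddling the grip: in the side view the finger is centred at x≈575 and the grip at x≈577. I'll go down and close on it.

```bash
python3 -m handwheel '0 0 -20 0 0 0; 0 0 -40 0 0 0; 0 0 -56 0 0 0; 0 0 -56 0 0 0; 0 0 -56 0 0 0'
python3 -m handwheel '0 0 0 0 0 0; 0 0 0 0 0 0; 0 0 0 0 0 0; 0 0 0 0 0 0; 0 0 0 0 0 0; 0 0 0 0 0 0; 0 0 0 0 0 0; 0 0 0 0 0 0' -1 10
python3 -m handwheel '0 0 0 0 0 0; 0 0 0 0 0 0; 0 0 0 0 0 0; 0 0 0 0 0 0' -1 40
```

```text
time: 3.15
tool_pos: [481.8, 238.7, 170.4]
orientation: [-3.141, -0.001, -0.002]
contact_force: [-0.7, 0.7, 0.4]
gripper_width: 91.8
finger_force: 0.0
time: 3.82
tool_pos: [480.9, 238.5, 168.6]
orientation: [3.142, 0.001, -0.0]
contact_force: [0.2, 0.1, 0.2]
gripper_width: 40.4
finger_force: 0.0
time: 4.15
tool_pos: [480.9, 238.7, 168.6]
orientation: [-3.141, -0.001, -0.0]
contact_force: [0.2, 1.8, -0.6]
gripper_width: 23.5
finger_force: 40.0
```

Gripped, 23.5 mm opening. Next I'll lift straight up and carry the scale to the -x side of the carrier.

```bash
python3 -m handwheel '0 0 5 0 0 0; 0 0 15 0 0 0; 0 0 30 0 0 0; 0 0 50 0 0 0; 0 0 75 0 0 0; 0 0 100 0 0 0; 0 0 125 0 0 0; 0 0 150 0 0 0'
python3 -m handwheel '0 -10 0 0 0 0; -2 -30 0 0 0 0; -5 -60 0 0 0 0; -8 -95 0 0 0 0; -11 -130 0 0 0 0; -14 -165 0 0 0 0; -17 -200 0 0 0 0; -20 -235 0 0 0 0'
python3 -m handwheel '-3 -35 0 0 0 0; -6 -70 0 0 0 0; -8 -100 0 0 0 0; -10 -125 0 0 0 0; -11 -145 0 0 0 0; -11 -156 0 0 0 0; -11 -156 0 0 0 0'
python3 -m handwheel '0 0 -20 0 0 0; 0 0 -40 0 0 0; 0 0 -60 0 0 0; 0 0 -80 0 0 0; 0 0 -80 0 0 0; 0 0 -80 0 0 0'
python3 - <<'E'
from h import *
a=snap('top');b=snap('side')
z=lambda im,x,y,w=110:cv2.resize(im[y-w//2:y+w//2,x-w//2:x+w//2],(400,400),interpolation=cv2.INTER_CUBIC)
cv2.imwrite('pics/z2.png',np.hstack([z(a['color'],320,225),z(b['color'],265,235)])[:,:,::-1])
print(manip.observe()['tool_pos'])
print(proj(a,[[450,-153,74],[526,-153,98]]),proj(b,[[450,-153,74],[526,-153,98]]))
E
```

```text
time: 4.82
tool_pos: [480.6, 237.9, 320.7]
orientation: [3.141, 0.001, 0.0]
contact_force: [-0.3, 0.5, -1.9]
gripper_width: 23.9
finger_force: 40.0
time: 5.48
tool_pos: [459.7, 1.4, 318.5]
orientation: [3.141, 0.002, -0.001]
contact_force: [0.2, 1.0, -1.8]
gripper_width: 23.7
finger_force: 40.0
time: 6.07
tool_pos: [449.2, -154.4, 318.4]
orientation: [3.141, -0.002, -0.001]
contact_force: [-0.2, 1.0, -1.3]
gripper_width: 23.4
finger_force: 40.0
time: 6.57
tool_pos: [449.2, -151.5, 238.2]
orientation: [-3.141, -0.003, 0.004]
contact_force: [0.4, 0.4, -0.8]
gripper_width: 23.7
finger_force: 40.0
[ 450.55027084 -152.19285515  239.74542187]
[[321.40097857 252.35815453]
 [322.85146248 220.03068219]] [[244.84295983 257.73240248]
 [275.21773219 250.78080331]]
```

View pics/z2.png

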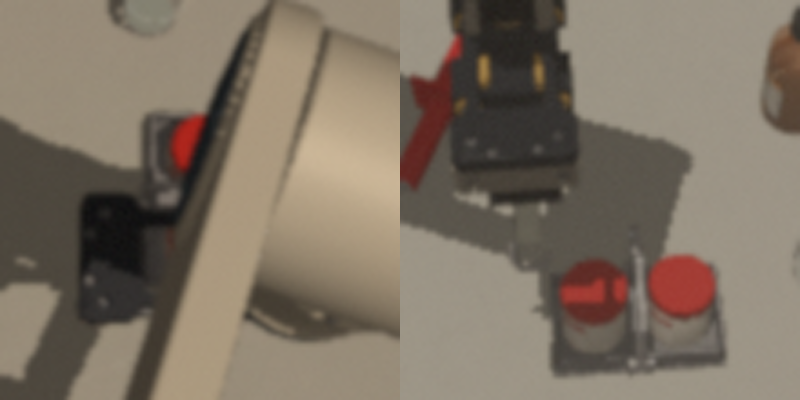

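The arm hides the carrier in the top view. In the side view the hook hangs left of the carrier, with the housing at crop (527,240), the hook at about (540,308) and the bail at (632,225–365). I'll take one close side view with projected markers to compare.

Run:
```python
from h import *
b=snap('side');x0,y0,w=232,228,56
im=cv2.resize(b['color'][y0:y0+56,x0:x0+72],None,fx=10,fy=10,interpolation=cv2.INTER_CUBIC)
p=manip.observe()['tool_pos'];print(p);o=p-[0,0,18.6]
def mark(q,col):
    u=(proj(b,q)[0]-[x0,y0]+.5)*10;cv2.drawMarker(im,tuple(int(v) for v in u),col,0,14,1)
for q in([0,0,-84],[8,-10,-84],[-8,-10,-84],[0,0,-124],[12,0,-108],[-12,0,-94],[0,0,-129]):mark(o+q,(0,255,0))
for dy,z in((0,98),(10,86),(-10,86)):mark(np.array([526,-153+dy,z]),(255,255,0))
cv2.imwrite('pics/z3.png',im[:,:,::-1])
```

```text
[ 450.70692977 -152.39462435  239.9543487 ]
```

View pics/z3.png

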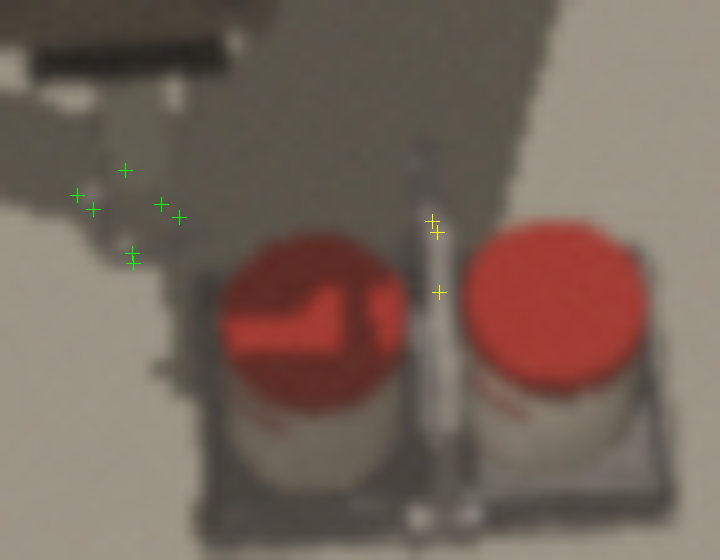

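The hook lies close to its markers: seat at about (130,258) and back at about (87,200). The bail runs from its far end at (422,150) down to its feet at (445,515). I'll check the bail's mid y.

Run:
```python
from h import *
a=snap('top');b=snap('side')
e=[plane(a,u,222.5,85) for u in(300.2,336.3)];print(e,(e[0]+e[1])/2)
print('far',plane(b,232+42.2,228+15,85),'foot',plane(b,232+44.5,228+51.5,15),'front bottom edge',plane(b,232+44.5,228+54.5,0))
print('back rim',plane(b,232+63,228+24,26), plane(b,232+67,228+48.5,26))
```

```text
[array([520.25055134, -99.40123287,  85.        ]), array([ 522.80149257, -187.51256223,   85.        ])] [ 521.52602195 -143.45689755   85.        ]
far [ 526.66191415 -122.86882361   85.        ] foot [ 527.65533417 -190.93616474   15.        ] front bottom edge [ 527.92171005 -192.35149099    0.        ]
back rim [ 584.30535479 -120.31667603   26.        ] [ 585.3828938  -192.62771319   26.        ]
```

All the cues give a carrier y of about -154 ± 2. I'll go down beside the carrier with the seat at z≈73, then approach in small, force-checked steps.

```bash
python3 -m handwheel '0 -1 -8 0 0 0; 0 -1.5 -16 0 0 0; 0 -1.5 -23 0 0 0; 10 -1.5 -23 0 0 0; 20 -1.5 -23 0 0 0; 30 -1.5 -23 0 0 0; 40 -1.5 -23 0 0 0; 45 -1.5 -23 0 0 0'
python3 -m handwheel '2 0 0 0 0 0; 4 0 0 0 0 0; 6 0 0 0 0 0; 8 0 0 0 0 0; 10 0 0 0 0 0; 12 0 0 0 0 0; 14 0 0 0 0 0'
python3 - <<'E'
from h import *
b=snap('side');x0,y0=232,228
im=cv2.resize(b['color'][y0:y0+56,x0:x0+72],None,fx=10,fy=10,interpolation=cv2.INTER_CUBIC)
cv2.imwrite('pics/z4.png',im[:,:,::-1])
E
```

```text
time: 7.48
tool_pos: [497.1, -154.1, 215.8]
orientation: [3.141, 0.002, 0.002]
contact_force: [0.0, 0.7, -1.5]
gripper_width: 24.0
finger_force: 40.0
time: 8.07
tool_pos: [509.0, -154.0, 215.7]
orientation: [-3.142, -0.001, -0.0]
contact_force: [1.0, 0.6, -1.5]
gripper_width: 24.1
finger_force: 40.0
```

View pics/z4.png

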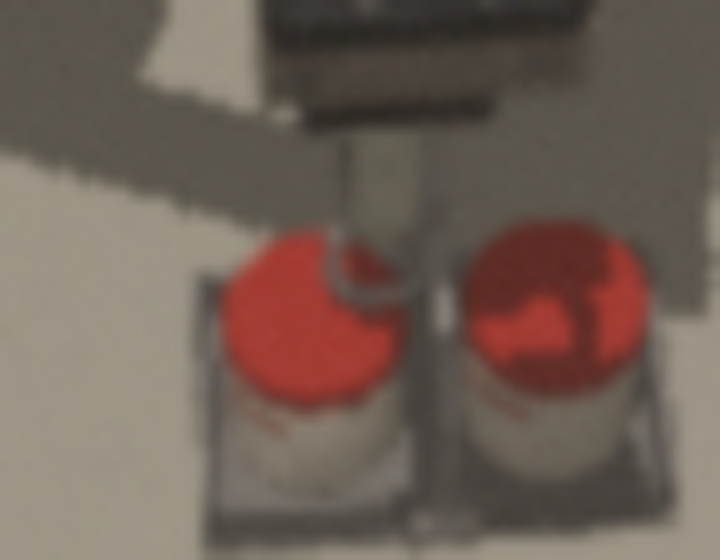

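The hook is seen over the left lid with its bend at (370,290), and its tip is about to pass under the wire at x≈430. There is no contact force, so I go on.

```bash
python3 -m handwheel '1.5 0 0 0 0 0; 3 0 0 0 0 0; 4.5 0 0 0 0 0; 6 0 0 0 0 0; 7.5 0 0 0 0 0; 8 0 0 0 0 0'
python3 -m handwheel '1.5 0 0 0 0 0; 3 0 0 0 0 0; 4.5 0 0 0 0 0; 6 0 0 0 0 0; 7.5 0 0 0 0 0; 8 0 0 0 0 0'
python3 - <<'E'
from h import *
b=snap('side');x0,y0=232,228
im=cv2.resize(b['color'][y0:y0+56,x0:x0+72],None,fx=10,fy=10,interpolation=cv2.INTER_CUBIC)
cv2.imwrite('pics/z5.png',im[:,:,::-1])
E
```

```text
time: 8.62
tool_pos: [517.1, -154.0, 215.6]
orientation: [-3.142, -0.001, -0.0]
contact_force: [0.5, -0.2, -1.2]
gripper_width: 23.9
finger_force: 40.0
time: 9.12
tool_pos: [525.2, -154.0, 215.6]
orientation: [3.142, 0.001, 0.0]
contact_force: [0.1, 0.4, -0.5]
gripper_width: 23.9
finger_force: 40.0
```

View pics/z5.png

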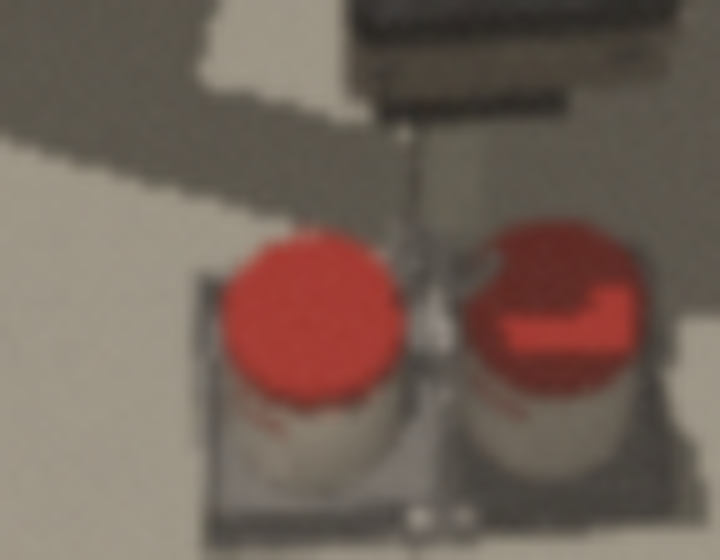

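The hook's tip at (485,260) is past the bail at (436,270), and the carrier hasn't moved. Now I lift: quickly through the slack, then slowly while watching the force.

```bash
python3 -m handwheel '0 0 3 0 0 0; 0 0 6 0 0 0; 0 0 9 0 0 0; 0 0 12 0 0 0; 0 0 15 0 0 0; 0 0 17 0 0 0; 0 0 19 0 0 0; 0 0 20 0 0 0'
python3 -m handwheel '0 0 1.5 0 0 0; 0 0 3 0 0 0; 0 0 4.5 0 0 0; 0 0 6 0 0 0; 0 0 7.5 0 0 0; 0 0 9 0 0 0; 0 0 10 0 0 0; 0 0 10 0 0 0'
python3 -m handwheel '0 0 1.5 0 0 0; 0 0 3 0 0 0; 0 0 4.5 0 0 0; 0 0 6 0 0 0; 0 0 7.5 0 0 0; 0 0 9 0 0 0; 0 0 10 0 0 0; 0 0 10 0 0 0'
python3 - <<'E'
from h import *
f=[]
for i in range(6):
    snap('top');f.append(manip.observe()['contact_force'])
print(np.mean(f,0),np.std(f,0))
E
```

```text
time: 9.83
tool_pos: [524.7, -153.8, 235.7]
orientation: [-3.141, -0.001, 0.0]
contact_force: [0.2, 1.1, -3.6]
gripper_width: 23.7
finger_force: 40.0
time: 10.5
tool_pos: [524.8, -153.9, 245.7]
orientation: [-3.141, -0.001, 0.0]
contact_force: [0.5, 1.0, -4.7]
gripper_width: 23.5
finger_force: 40.0
time: 11.17
tool_pos: [524.9, -154.0, 255.8]
orientation: [3.142, 0.001, 0.0]
contact_force: [-0.6, 0.8, -4.7]
gripper_width: 23.8
finger_force: 40.0
[ 0.09970267  1.43231772 -5.14576793] [0.45673488 0.34537877 0.53995785]
```

```bash
cat >> h.py <<'E'
def status():
    f=[];L=[]
    for i in range(4):
        c=snap('side');f.append(manip.observe()['contact_force'])
        h=cv2.cvtColor(c['color'],cv2.COLOR_RGB2HSV)
        m=cv2.inRange(h,(0,130,40),(7,255,255))|cv2.inRange(h,(173,130,40),(180,255,255));m[:,:240]=0;m[:225]=0
        n,l,st,ce=cv2.connectedComponentsWithStats(m)
        L.append([[*ce[i],st[i,1]+st[i,3],st[i,4]] for i in sorted(range(1,n),key=lambda i:-st[i,4])[:2]])
    try: print(np.mean([sorted(x) for x in L],0).round(2).tolist())
    except Exception as e: print(L)
    print('F',np.mean(f,0).round(2),manip.observe()['tool_pos'].round(1),manip.observe()['time'])
E
python3 -c 'from h import *;status()'
python3 -m handwheel '0 0 1.5 0 0 0; 0 0 3 0 0 0; 0 0 4.5 0 0 0; 0 0 6 0 0 0; 0 0 7.5 0 0 0; 0 0 9 0 0 0; 0 0 10 0 0 0; 0 0 10 0 0 0'
python3 -c 'from h import *;status()'
```

```text
[[262.8, 259.69, 269.0, 239.0], [287.24, 258.3, 267.0, 230.0]]
F [-0.1   1.66 -5.1 ] [ 524.9 -154.   255.6] 11.6667
time: 12.33
tool_pos: [524.9, -154.1, 265.8]
orientation: [3.141, 0.001, 0.0]
contact_force: [0.6, 0.1, -5.2]
gripper_width: 23.8
finger_force: 40.0
[[262.79, 259.77, 269.0, 241.5], [287.28, 258.27, 267.0, 231.0]]
F [-0.55  1.36 -5.6 ] [ 524.9 -154.   265.5] 12.5333
```

```bash
for i in 1; do python3 -m handwheel '0 0 1.5 0 0 0; 0 0 3 0 0 0; 0 0 4.5 0 0 0; 0 0 6 0 0 0; 0 0 7.5 0 0 0; 0 0 9 0 0 0; 0 0 10 0 0 0; 0 0 10 0 0 0' | head -2; done
python3 -c 'from h import *;status()'
python3 -m handwheel '0 0 1.5 0 0 0; 0 0 3 0 0 0; 0 0 4.5 0 0 0; 0 0 6 0 0 0; 0 0 7.5 0 0 0; 0 0 9 0 0 0; 0 0 10 0 0 0; 0 0 10 0 0 0' | head -2
python3 -c 'from h import *;status()'
```

```text
time: 13.2
tool_pos: [524.9, -154.1, 275.8]
[[262.8, 259.8, 269.0, 240.5], [287.25, 258.31, 267.0, 230.0]]
F [-0.52  1.1  -7.31] [ 524.9 -154.   275.5] 13.4
time: 14.07
tool_pos: [525.0, -154.1, 285.8]
[[262.88, 259.91, 269.0, 239.75], [287.17, 258.34, 267.0, 231.0]]
F [-0.02  0.27 -7.49] [ 524.9 -154.   285.5] 14.2667
```

```bash
python3 -m handwheel '0 0 1.5 0 0 0; 0 0 3 0 0 0; 0 0 4.5 0 0 0; 0 0 6 0 0 0; 0 0 7.5 0 0 0; 0 0 8 0 0 0; 0 0 8 0 0 0' | head -2
python3 -c 'from h import *;status()'
```

```text
time: 14.85
tool_pos: [524.9, -154.1, 293.8]
[[262.92, 259.99, 269.0, 240.25], [287.19, 258.4, 267.0, 230.0]]
F [ 0.24  0.08 -8.27] [ 524.9 -154.   293.5] 15.05
```

```bash
python3 -m handwheel '0 0 1 0 0 0; 0 0 2 0 0 0; 0 0 3 0 0 0; 0 0 4 0 0 0; 0 0 5 0 0 0; 0 0 5 0 0 0' | head -2
python3 -c 'from h import *;status()'
```

```text
time: 15.55
tool_pos: [525.0, -154.0, 298.8]
[[262.89, 259.98, 269.0, 241.5], [287.13, 258.41, 267.0, 232.25]]
F [ 0.03 -0.01 -9.15] [ 524.8 -154.   298.5] 15.75
```

```bash
python3 -m handwheel '0 0 1 0 0 0; 0 0 2 0 0 0; 0 0 3 0 0 0; 0 0 3 0 0 0; 0 0 3 0 0 0' | head -2
python3 -c 'from h import *;status();snap("side","side6.png");im=cv2.imread("pics/side6.png")[215:291,225:317];cv2.imwrite("pics/z6.png",cv2.resize(im,None,fx=7,fy=7,interpolation=cv2.INTER_CUBIC))'
```

```text
time: 16.17
tool_pos: [525.0, -154.0, 301.7]
[[262.82, 259.49, 268.0, 236.0], [287.17, 257.75, 267.0, 234.5]]
F [ 0.04  0.2  -8.86] [ 524.8 -154.   301.5] 16.3667
```

View pics/z6.png

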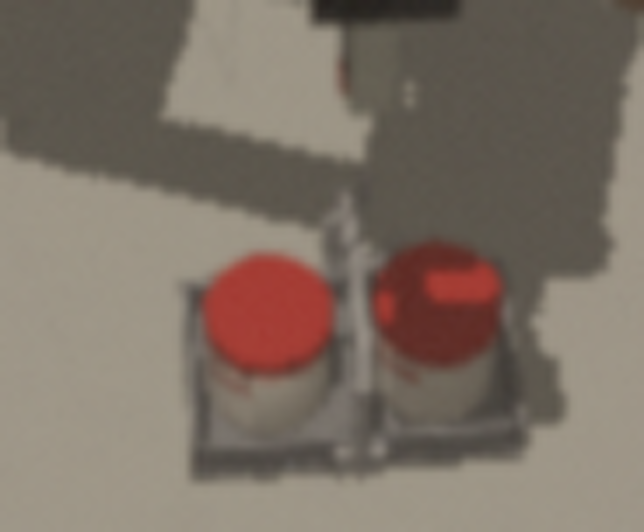

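The hook holds the loop, at crop (345,215), and the lids have moved up by about 0.6 px, so the carrier has just left the bench. I'll raise another 11 mm gently and hold.

```bash
python3 -m handwheel '0 0 1 0 0 0; 0 0 2 0 0 0; 0 0 3 0 0 0; 0 0 4 0 0 0; 0 0 5 0 0 0; 0 0 6 0 0 0; 0 0 6 0 0 0; 0 0 6 0 0 0' | head -2
python3 -c 'from h import *;status()'
python3 -m handwheel '0 0 1 0 0 0; 0 0 2 0 0 0; 0 0 3 0 0 0; 0 0 4 0 0 0; 0 0 5 0 0 0; 0 0 5 0 0 0; 0 0 5 0 0 0; 0 0 5 0 0 0' | head -2
python3 - <<'E'
from h import *
status();c=snap('side');print(proj(c,[[495,-153,64],[495,-153,74]]))
E
```

```text
time: 17.08
tool_pos: [524.9, -154.0, 307.7]
[[262.76, 258.4, 267.0, 243.0], [287.24, 256.6, 265.5, 233.5]]
F [-0.31  0.02 -9.39] [ 524.9 -154.   307.5] 17.2833
time: 17.95
tool_pos: [524.9, -154.0, 312.6]
[[262.79, 257.45, 266.0, 239.5], [287.26, 255.69, 265.0, 238.25]]
F [ 0.35 -0.11 -8.85] [ 524.8 -154.   312.5] 18.15
[[262.73706998 258.34471944]
 [262.72951164 256.42509728]]
```

The carrier is about 13 mm up. I'll hold for more than 2 s.

```bash
for i in 1 2 3 4; do python3 -m handwheel '0 0 0 0 0 0; 0 0 0 0 0 0; 0 0 0 0 0 0; 0 0 0 0 0 0; 0 0 0 0 0 0; 0 0 0 0 0 0; 0 0 0 0 0 0; 0 0 0 0 0 0' | head -1; python3 -c 'from h import *;status()'; done
```

```text
time: 18.87
[[262.77, 257.45, 266.0, 237.5], [287.35, 255.73, 265.0, 236.0]]
F [-0.11 -0.01 -8.57] [ 524.9 -154.   312.6] 19.0667
time: 19.73
[[262.8, 257.48, 266.0, 238.25], [287.36, 255.71, 265.0, 236.25]]
F [ 0.12  0.11 -8.78] [ 524.9 -154.   312.6] 19.9333
time: 20.6
[[262.8, 257.49, 266.0, 238.25], [287.34, 255.72, 265.0, 236.75]]
F [ 0.14  0.06 -8.91] [ 524.9 -154.   312.6] 20.8
time: 21.47
[[262.8, 257.48, 266.0, 237.75], [287.36, 255.74, 265.0, 236.25]]
F [ 0.26  0.28 -9.28] [ 524.9 -154.   312.6] 21.6667
```

Held still for 3.5 s. Now I lower it gently.

```bash
python3 -m handwheel '0 0 -1 0 0 0; 0 0 -2 0 0 0; 0 0 -3 0 0 0; 0 0 -4 0 0 0; 0 0 -5 0 0 0; 0 0 -6 0 0 0; 0 0 -7 0 0 0; 0 0 -8 0 0 0'|head -2
python3 -m handwheel '0 0 -1 0 0 0; 0 0 -2 0 0 0; 0 0 -3 0 0 0; 0 0 -4 0 0 0; 0 0 -5 0 0 0; 0 0 -6 0 0 0; 0 0 -7 0 0 0; 0 0 -8 0 0 0'|head -2
python3 -c 'from h import *;status()'
for i in 1 2 3; do python3 -m handwheel '0 0 -2.5 0 0 0; 0 0 -5 0 0 0; 0 0 -7.5 0 0 0; 0 0 -10 0 0 0; 0 0 -12.5 0 0 0; 0 0 -15 0 0 0; 0 0 -17.5 0 0 0; 0 0 -20 0 0 0'|head -4; done
python3 -m handwheel '0 0 -2.5 0 0 0; 0 0 -5 0 0 0; 0 0 -7.5 0 0 0; 0 0 -10 0 0 0; 0 0 -12.5 0 0 0; 0 0 -15 0 0 0; 0 0 -17.5 0 0 0; 0 0 -20 0 0 0'|head -4
python3 -c 'from h import *;status()'
```

```text
time: 22.33
tool_pos: [524.9, -154.0, 304.5]
time: 23.0
tool_pos: [524.9, -154.0, 296.5]
[[262.81, 260.08, 269.0, 242.25], [287.14, 258.31, 267.0, 230.75]]
F [-0.28  0.15 -8.75] [ 524.9 -154.   296.6] 23.2
time: 23.87
tool_pos: [525.0, -154.0, 276.4]
orientation: [3.142, 0.001, 0.0]
contact_force: [0.9, -0.5, -7.1]
time: 24.53
tool_pos: [525.0, -154.1, 256.5]
orientation: [3.141, 0.001, 0.0]
contact_force: [0.4, -0.8, -4.7]
time: 25.2
tool_pos: [525.0, -154.0, 236.4]
orientation: [3.142, 0.001, 0.0]
contact_force: [1.4, 1.1, -2.4]
time: 25.87
tool_pos: [524.9, -154.0, 216.3]
orientation: [3.142, 0.001, 0.0]
contact_force: [1.2, 0.5, -0.9]
[[263.02, 260.0, 269.0, 244.0], [287.48, 258.52, 267.0, 216.0]]
F [ 0.16  0.24 -1.4 ] [ 524.9 -154.   216.5] 26.0667
```

The carrier is back where it stood. I'll back the hook out along -x, then raise it and return to the stand.

```bash
python3 -m handwheel '-1 0 -1 0 0 0; -3 0 -1 0 0 0; -5 0 -1 0 0 0; -7 0 -1 0 0 0; -9 0 -1 0 0 0; -11 0 -1 0 0 0; -13 0 -1 0 0 0; -15 0 -1 0 0 0'|head -4
python3 -m handwheel '-3 0 0 0 0 0; -6 0 0 0 0 0; -10 0 0 0 0 0; -15 0 0 0 0 0; -25 0 0 0 0 0; -40 0 0 0 0 0; -55 0 0 0 0 0; -60 0 0 0 0 0'|head -4
python3 -c 'from h import *;status()'
python3 -m handwheel '0 0 10 0 0 0; 0 0 25 0 0 0; 0 0 45 0 0 0; 0 0 65 0 0 0; 0 0 85 0 0 0; 0 0 100 0 0 0; 0 0 103 0 0 0; 0 0 103 0 0 0'|head -4
```

```text
time: 26.73
tool_pos: [509.7, -154.0, 215.7]
orientation: [3.142, 0.001, 0.0]
contact_force: [0.1, 0.6, -0.6]
time: 27.4
tool_pos: [447.3, -153.7, 215.3]
orientation: [-3.141, -0.001, 0.003]
contact_force: [-0.3, 0.7, -0.9]
[[263.25, 260.12, 269.0, 242.75], [287.15, 258.33, 267.0, 238.0]]
F [ 0.41 -0.63 -1.87] [ 450.4 -154.2  215.9] 27.6
time: 28.27
tool_pos: [450.9, -154.2, 319.9]
orientation: [3.141, 0.002, 0.004]
contact_force: [-0.9, -0.6, -0.9]
```

```bash
python3 -m handwheel '1 10 0 0 0 0; 3 35 0 0 0 0; 6 70 0 0 0 0; 9 105 0 0 0 0; 12 140 0 0 0 0; 15 175 0 0 0 0; 18 210 0 0 0 0; 21 245 0 0 0 0'|head -2
python3 -m handwheel '3 35 0 0 0 0; 5 70 0 0 0 0; 7 100 0 0 0 0; 9 125 0 0 0 0; 10 140 0 0 0 0; 10 147.5 0 0 0 0; 10 147.5 0 0 0 0; 10 147.5 0 0 0 0'|head -2
python3 -m handwheel '0 0 -2 0 0 0; 0 0 -6 0 0 0; 0 0 -10 0 0 0; 0 0 -15 0 0 0; 0 0 -20 0 0 0; 0 0 -25 0 0 0; 0 0 -25 0 0 0; 0 0 -25 0 0 0'|head -4
python3 -m handwheel '0 0 -3 0 0 0; 0 0 -7 0 0 0; 0 0 -11 0 0 0; 0 0 -15 0 0 0; 0 0 -20 0 0 0; 0 0 -25 0 0 0; 0 0 -30 0 0 0; 0 0 -35 0 0 0'|head -4
```

```text
time: 28.93
tool_pos: [469.8, 93.3, 317.3]
time: 29.6
tool_pos: [480.5, 237.8, 318.0]
time: 30.27
tool_pos: [480.7, 238.3, 293.2]
orientation: [3.141, 0.001, -0.001]
contact_force: [0.4, -0.3, -1.4]
time: 30.93
tool_pos: [480.8, 238.5, 258.0]
orientation: [3.141, 0.001, -0.0]
contact_force: [0.1, 0.3, -1.7]
```

The hook is in the slot without force, so I continue down.

```bash
python3 -m handwheel '0 0 -6 0 0 0; 0 0 -12 0 0 0; 0 0 -18 0 0 0; 0 0 -24 0 0 0; 0 0 -30 0 0 0; 0 0 -36 0 0 0; 0 0 -42 0 0 0; 0 0 -48 0 0 0'|head -4
python3 -m handwheel '0 0 -6 0 0 0; 0 0 -12 0 0 0; 0 0 -18 0 0 0; 0 0 -24 0 0 0; 0 0 -30 0 0 0; 0 0 -35 0 0 0; 0 0 -35 0 0 0; 0 0 -35 0 0 0'|head -4
python3 -m handwheel '0 0 -1 0 0 0; 0 0 -2 0 0 0; 0 0 -3 0 0 0; 0 0 -4 0 0 0; 0 0 -5 0 0 0; 0 0 -6 0 0 0; 0 0 -6.5 0 0 0; 0 0 -6.5 0 0 0'|head -4
```

```text
time: 31.6
tool_pos: [481.0, 238.6, 210.1]
orientation: [-3.141, -0.001, -0.0]
contact_force: [0.3, 1.6, -0.2]
time: 32.27
tool_pos: [480.6, 238.6, 175.1]
orientation: [-3.142, -0.001, 0.001]
contact_force: [0.1, 3.8, -3.6]
time: 32.93
tool_pos: [481.0, 238.6, 169.1]
orientation: [-3.141, -0.001, -0.0]
contact_force: [0.8, 5.2, -1.4]
```

```bash
python3 -m handwheel '0 0 0 0 0 0; 0 0 0 0 0 0; 0 0 0 0 0 0; 0 0 0 0 0 0; 0 0 0 0 0 0; 0 0 0 0 0 0; 0 0 0 0 0 0; 0 0 0 0 0 0' 1
python3 -m handwheel '0 0 0 0 0 0; 0 0 0 0 0 0; 0 0 0 0 0 0; 0 0 5 0 0 0; 0 0 15 0 0 0; 0 0 30 0 0 0; 0 0 55 0 0 0; 0 0 80 0 0 0'
python3 -m handwheel '0 -10 20 0 0 0; 0 -35 40 0 0 0; 0 -70 50 0 0 0; 0 -105 60 0 0 0; 0 -140 60 0 0 0; 0 -175 60 0 0 0; 0 -205 60 0 0 0; 0 -205 60 0 0 0'|head -2
python3 -m handwheel '0 -35 0 0 0 0; 0 -70 0 0 0 0; 0 -105 0 0 0 0; -30 -130 0 0 0 0; -60 -155 0 0 0 0; -80 -180 0 0 0 0; -80 -180 0 0 0 0; -80 -180 0 0 0 0'|head -2
python3 - <<'E'
from h import *
a=snap('top','top7.png');b=snap('side');status()
z=lambda im,x,y,w=80:cv2.resize(im[y-w//2:y+w//2,x-w//2:x+w//2],(400,400),interpolation=cv2.INTER_CUBIC)
cv2.imwrite('pics/z7.png',np.hstack([z(a['color'],160,228),z(b['color'],258,140)])[:,:,::-1])
E
```

```text
time: 33.6
tool_pos: [480.9, 238.4, 169.1]
orientation: [3.142, 0.001, -0.0]
contact_force: [0.7, 0.3, 0.7]
gripper_width: 75.2
finger_force: 0.0
time: 34.27
tool_pos: [480.5, 238.3, 250.4]
orientation: [3.141, 0.001, -0.001]
contact_force: [0.6, 0.5, 0.5]
gripper_width: 91.8
finger_force: 0.0
time: 34.93
tool_pos: [480.8, 29.3, 310.4]
time: 35.6
tool_pos: [400.6, -147.1, 310.1]
[[263.06, 259.98, 269.0, 242.25], [287.19, 258.38, 267.0, 233.5]]
F [-0.65 -0.15 -0.34] [ 401.6 -145.7  309.1] 35.9
```

View pics/z7.png

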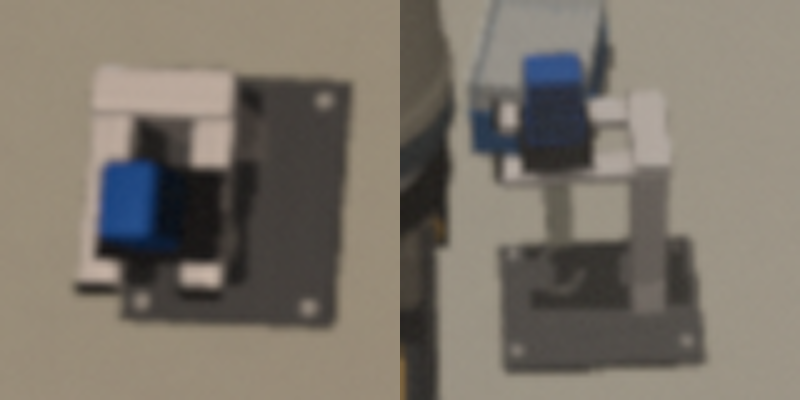

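The scale hangs upright in the fork as it did at the start (grip top at crop (133,200)). The carrier's lids are back at their original pixels, and the gripper is clear.

```bash
python3 -c 'from h import *;print(manip.sign_off())'
```

```text
the job is handed in; nothing more can be done
None
```

The job is handed in, with no verdict returned: I lifted the carrier about 13 mm on the scale's hook, held it still for about 3.5 s, set it back where it stood, and hung the scale back in its stand.

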